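# Test the green safety breaker and switch it back on

## Robot

A 6-joint arm with a two-finger parallel gripper is mounted at the origin on the work surface. World frame = base frame: x ahead of the robot, y to its left, z up, the work surface at z = 0. Lengths are in m, angles in degrees, forces in N, time in s.
With the tool pointing down it reaches from about 0.35 to 0.875 m from the base axis. Payload 4.2 kg.
Tool frame: the origin (TCP) lies where the fingers leave the gripper's body, on its centre line; the fingertips stand 70 mm ahead of it and the grasp point (between the pads) lies 51 mm ahead of it; z points along the fingers, y is the direction in which the jaws open and shut (so a half turn about z gives the same grasp; the last joint's range is limited). The gripper opens to 87 mm and grips with 3 to 60 N. Pads are 19 mm wide; open, the fingers measure 117 mm over their backs; the gripper's body (75 mm by 190 mm) begins 51 mm behind the grasp point.
Start: joints at [87.239, 22.042, 0.453, 0, -68.411, -14.817], TCP at [0.189, 0.596, 0.292] pointing down, gripper open.
Joint ranges: [-179.83, 179.83], [-69.29, 118.12], [-61.27, 80.66], [-181.25, 117.63], [-171.15, -9.14], [-177.46, 177.46]. Speed limits (degrees/s): [159.86, 159.86, 180, 180, 180, 180].

## Interface

Orientations are given as a 3x3 rotation matrix whose columns are the frame's x, y, z axes.
In Python, from station import sense, cams, job gives the robot as it stands. The module is installed in compiled form; this text tells all that it offers.
- The arm moves only by the shell command python3 -m handwheel 'ROWS'. ROWS is JSON, a list of rows, each a list of 5 numbers: the shift along the tool's x, y, z in cm, then the turn about the tool's z in degrees, then the opening, from 0 (shut) to 1 (fully open). A call has 1 to 10 rows; each row shifts and turns the commanded pose from where the row before left it, along the tool's axes as they then stand; what a row does not reach is not made up. A row lasts 1/8 s, in which the tool goes at most 62.5 mm and 10.7 degrees, less where a joint would pass 70% of its speed; a pose out of reach is approached as far as the arm can. A call with a gripper value outside its range is refused whole. The fingers move at their own pace and stop on an object; the grip force is fixed at half the most. Time passes only in rows, so rows that do not move let the fingers close. It gives the time, the measured TCP pose, the force and the opening at its end, in the units of the state.
- sense(): the state, without advancing time (a new reading comes with each control period).
- cams.capture(name): name is "scene" or "top" or "wrist"; returns the picture (384x512x3 uint8, red, green, blue); there is no depth.
- cams.camera_params(name): a dict with "fx", "fy", "cx", "cy" (pixels), "origin" and "rotation" of the camera in the world. Camera axes: x right, y down, z forward; pixel columns grow to the right and rows downward; lengths in m; the calibration is good to about 2 mm. A picture is of the moment at which its call begins: read the wrist's pose just before it. camera_params takes no time and is no camera call; for the wrist camera it gives the pose at the moment of the call.
- job.finish_job(): hands the job in, once; it reports no verdict.
The state is a dict: "time_s": time; "joints": joint angles; "joint_velocities": joint speeds; "effort": joint torques, N m; "tcp_pos": TCP position; "ee_rot": TCP orientation; "wrist_force": force on the tool from outside, world axes, zero at the start; "moment": the same for the moment, N m; "gripper_width": opening from 0.0 (shut) to 1.0 (fully open).
Only numpy, scipy, OpenCV 4.12 (cv2) and the standard library are available. Lean on these libraries where they do the work, as an engineer would, in place of code of your own. Each camera call takes 0.05 s, during which the arm holds its last target. There are 200 camera calls.

## Task

Give the green safety breaker its trip test: press its yellow test button right down so that its red lever drops, let go of the button, then lift that lever fully back up to on. The lever of the blue breaker must stay up throughout.

Things in the scene. Friction and masses are not known exactly. Their poses are not given: they have to be found in the camera images.
- breaker: Green safety breaker: fixed white case, green top, 120 (x) by 140 (y) by 60 mm high. Origin: centre of its underside, on the table; x points away from the robot, turned up to 20 degrees; y left, z up. On top: a yellow button and a red lever (below). A like breaker with a blue top stands to its left or right, centres 230 mm or more apart.
- test_button (a joint): Travel of the green breaker's round yellow test button, m: 0 out, 0.008 fully down. 28 mm across, at x -10, y -40 mm of the case, flat top 78 mm above the table, in a black collar 42 mm across and 66 mm high. Spring: moves from 1.5 N, fully down at about 5 to 6 N. Frees the lever at about 5 mm.
- trip_lever (a joint): Green breaker's red lever, rad: 0 up (on), 1.22 dropped. Pivot line along y at x 10, y 35, z 50 mm of the case; 8 mm rod; red crossbar 60 mm from the pivot, 12 mm thick, 44 mm long along y. Up: crossbar at x 31, z 106. Dropped: x -36, z 89 (23 mm free below). Upright at 0.35: falls to either side of that. Under 1 N lifts it along its arc; a level push may jam. Cannot go up while the button is down.
- spare_lever (a joint): Red lever of the blue breaker (same build, its controls in the same places), rad: 0 up, 1.22 dropped. It starts up and must stay up.
Mind the look-alikes: they are no part of the job. What is shaped like the breaker but pink is not meant. What is shaped like the part that bears spare_lever but pink is not meant.

How it is judged:
By the outcome, as a careful person would: the job done as asked, in the order asked, and still so for the second after the job is handed in, with the robot touching nothing.
It also fails if it takes over 40 s, if anything falls off the work surface, if the arm or the gripper's body presses on something with over 40 N, if the wrist force passes 120 N, or if a joint passes its speed limit or range.

## Working session

There is one attempt and no reset: what is moved stays moved. The work goes in short steps, Python scripts to look and compute and a shell command to move; the robot and the scene stay as the last step left them, time stands still between calls to the robot, and variables do not carry over. Pictures are saved under pics/ and viewed, about 8 in all and at most 12, crops included, and the job is handed in when it is done.

```bash
mkdir -p pics
cat > h.py <<'E'
import numpy as np, cv2
from station import sense, cams, job
def snap(n,f):
    p=cams.camera_params(n); im=cams.capture(n); cv2.imwrite('pics/'+f+'.png',im[:,:,::-1]); return im,p
def ray(p,u,v):
    d=np.array(p['rotation'])@np.array([(u-p['cx'])/p['fx'],(v-p['cy'])/p['fy'],1]); return np.array(p['origin']),d
def onz(p,u,v,z):
    o,d=ray(p,u,v); return o+d*(z-o[2])/d[2]
E
python3 - <<'E'
from h import *
s=sense(); print(s['tcp_pos'],s['ee_rot'],s['time_s'])
a,p=snap('top','top1'); b,q=snap('scene','sc1')
print(p,q)
cv2.imwrite('pics/both.png',np.hstack([a,b])[:,:,::-1][:, :, :])
x=cv2.imread('pics/both.png'); cv2.imwrite('pics/both.png',cv2.resize(x,(800,300)))
E
```

```text
[0.18858646 0.59539122 0.29115529] [[ 9.53243971e-01 -3.02201245e-01 -5.83168162e-04]
 [-3.02201797e-01 -9.53241642e-01 -2.10867511e-03]
 [ 8.13440659e-05  2.18631630e-03 -9.99997607e-01]] 0.0
{'fx': 496.2132599761084, 'fy': 496.2132599761084, 'cx': 255.46619630083399, 'cy': 182.99973479131648, 'origin': array([0.2444029 , 0.03111924, 1.1536215 ]), 'rotation': array([[ 0.00133712, -0.98510698,  0.17193737],
       [-0.99990036, -0.00373326, -0.01361352],
       [ 0.01405266, -0.17190203, -0.98501381]])} {'fx': 394.5442417939712, 'fy': 394.5442417939712, 'cx': 259.52623140720806, 'cy': 187.94843858884317, 'origin': array([0.76319937, 0.49957197, 0.81826512]), 'rotation': array([[-0.84605727,  0.42121274, -0.32675209],
       [ 0.53304316,  0.66013695, -0.52922981],
       [-0.00721721, -0.6219317 , -0.78303824]])}
```

View pics/top1.png

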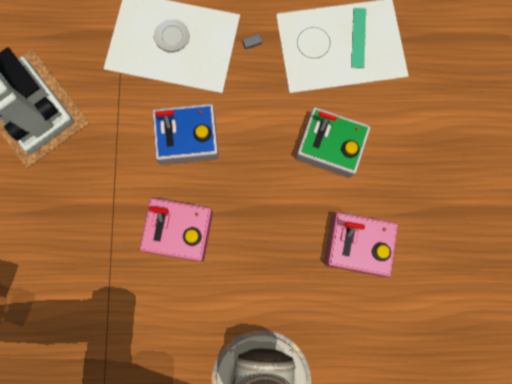

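View pics/sc1.png

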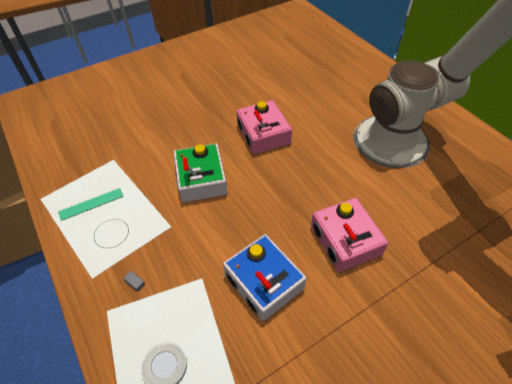

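Candidates (top view): green-topped breaker (335,142), blue breaker (185,133), pink look-alikes (176,230) and (362,244), and a flat green strip on paper (358,38). I choose the green top at (335,142), whose yellow button is at (351,148) and red crossbar at (326,117). Next I'll measure it and check it in a close crop.

```bash
cat >> h.py <<'E'
def mask(im,lo,hi,roi=None):
    m=cv2.inRange(cv2.cvtColor(im,cv2.COLOR_RGB2HSV),lo,hi)
    if roi:
        k=np.zeros_like(m); k[roi[1]:roi[3],roi[0]:roi[2]]=255; m&=k
    return m
def big(m):
    c=max(cv2.findContours(m,cv2.RETR_EXTERNAL,cv2.CHAIN_APPROX_NONE)[0],key=cv2.contourArea); return c
def cen(c):
    M=cv2.moments(c); return M['m10']/M['m00'],M['m01']/M['m00']
E
python3 - <<'E'
from h import *
im=cv2.imread('pics/top1.png')[:,:,::-1].copy(); p=cams.camera_params('top')
sc=cv2.imread('pics/sc1.png')[:,:,::-1].copy(); q=cams.camera_params('scene')
R=(285,95,385,185)
g=cv2.convexHull(big(mask(im,(50,100,60),(75,255,255),R)))
P=np.array([onz(p,u,v,.06)[:2] for u,v in g[:,0]],np.float32)
r=cv2.minAreaRect(P); print('green',r, cv2.boxPoints(r))
yb=cen(big(mask(im,(20,120,100),(34,255,255),R))); B=onz(p,*yb,.078); print('button',yb,B)
rr=big(mask(im,(0,150,100),(8,255,255),(300,95,345,130))); print('bar',cen(rr),onz(p,*cen(rr),.108))
R2=(165,140,230,205)
y2=cen(big(mask(sc,(20,120,100),(34,255,255),R2))); print('button scene',y2,onz(q,*y2,.075))
r2=big(mask(sc,(0,150,100),(8,255,255),R2)); print('bar scene',cen(r2),onz(q,*cen(r2),.106))
c=r[0]
e=cv2.boxPoints(r); 
for a in range(4):
    d=e[(a+1)%4]-e[a]; print(np.linalg.norm(d),np.degrees(np.arctan2(d[1],d[0])))
cv2.imwrite('pics/crop1.png',cv2.resize(im[90:190,285:385,::-1],(500,500),interpolation=cv2.INTER_CUBIC))
E
```

```text
green ((0.5371103882789612, -0.1631813943386078), (0.12495416402816772, 0.10408593714237213), 70.70630645751953) [[ 0.4673472  -0.20495406]
 [ 0.5655874  -0.23934513]
 [ 0.6068736  -0.12140873]
 [ 0.5086334  -0.08701766]]
button (351.1280991735537, 147.12396694214877) [ 0.51436008 -0.1974609   0.078     ]
bar (327.0566037735849, 115.71698113207547) [ 0.5774834  -0.14034008  0.108     ]
button scene (199.32850241545893, 148.3309178743961) [ 0.51530894 -0.19964275  0.075     ]
bar scene (185.27142857142857, 163.72857142857143) [ 0.57794595 -0.14235102  0.106     ]
0.10408594 -19.293686
0.124954164 70.70631
0.10408594 160.70631
0.124954164 -109.293686
```

View pics/crop1.png

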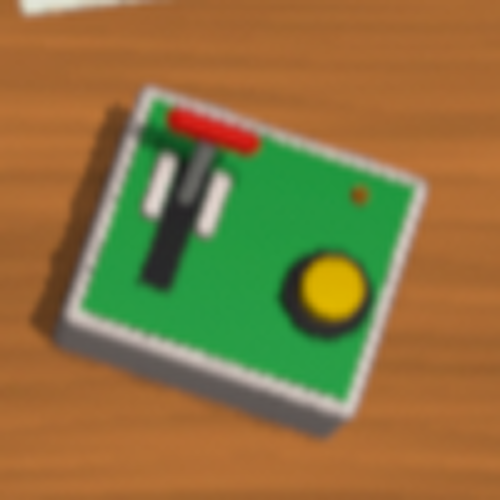

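The crop confirms the choice: green top, button at lower right, red crossbar up at upper left. In both views the button (0.514,-0.198) and bar (0.578,-0.140) match the layout for case centre (0.537,-0.163) and yaw -19.3° to about 2 mm. I'm moving over the button now, with the jaws closing.

```bash
python3 -m handwheel '[[2,2.2,0,1.7,0],[4,4.5,0,0,0],[4,4.5,0,0,0],[4,4.5,0,0,0],[4,4.5,0,0,0],[4,4.5,0,0,0],[4,4.5,0,0,0],[4,4.5,0,0,0],[4,4.5,0,0,0],[4,4.5,0,0,0]]'
cat >> h.py <<'E'
C=np.array([.5371,-.1632]); TH=np.radians(-19.3)
EX=np.array([np.cos(TH),np.sin(TH)]); EY=np.array([-np.sin(TH),np.cos(TH)])
def where():
    s=sense(); R=np.array(s['ee_rot']); t=np.array(s['tcp_pos']); tip=t+.07*R[:,2]; gp=t+.051*R[:,2]
    print('t',round(s['time_s'],2),'yaw',round(np.degrees(np.arctan2(R[1,0],R[0,0])),2),'F',np.round(s['wrist_force'],1),'w',round(s['gripper_width'],2))
    for n,l in (('button-tip',(-.010,-.040,.078)),('down-gp',(-.036,.035,.089)),('up-gp',(.031,.035,.106))):
        W=np.append(C+EX*l[0]+EY*l[1],l[2]); ref=tip if n[0]=='b' else gp
        print(n,'cm tool axes',np.round(100*R.T@(W-ref),2))
E
python3 -c "from h import *; where()"
```

```text
time_s: 1.35
tcp_pos: [0.4074, 0.0657, 0.2923]
ee_rot: [[0.944, -0.33, 0.0], [-0.33, -0.944, 0.0], [0.0, -0.001, -1.0]]
wrist_force: [1.0, -0.0, -0.1]
gripper_width: 0.018
t 1.35 yaw -19.25 F [ 1.  -0.  -0.1] w 0.02
button-tip cm tool axes [18.78 21.35 14.43]
down-gp cm tool axes [16.19 13.85 15.23]
up-gp cm tool axes [22.89 13.85 13.53]
```

```bash
python3 -m handwheel '[[3.8,4.2,0,0,0],[3.8,4.2,0,0,0],[3.8,4.2,1,0,0],[3.8,4.2,2,0,0],[1.5,1.7,3,0,0],[0,0,3,0,0],[0,0,2,0,0],[0,0,0,0,0],[0,0,0,0,0]]'
python3 - <<'E'
from h import *
where(); im,p=snap('wrist','w1')
m=mask(im,(20,120,100),(34,255,255)); c=big(m); u=cen(c); print(u,cv2.contourArea(c),onz(p,*u,.078), C+EX*-.01+EY*-.04)
E
```

```text
time_s: 2.48
tcp_pos: [0.5043, -0.1621, 0.183]
ee_rot: [[0.944, -0.33, 0.001], [-0.33, -0.944, -0.0], [0.001, -0.0, -1.0]]
wrist_force: [-0.1, 0.4, 0.3]
gripper_width: 0.003
t 2.48 yaw -19.25 F [-0.1  0.4  0.3] w 0.0
button-tip cm tool axes [2.12 3.02 3.5 ]
down-gp cm tool axes [-0.48 -4.48  4.3 ]
up-gp cm tool axes [ 6.23 -4.48  2.61]
(297.50195907705705, 191.33565520243798) 1148.5 [ 0.51563905 -0.20036711  0.078     ] [ 0.51444141 -0.19764689]
```

View pics/w1.png

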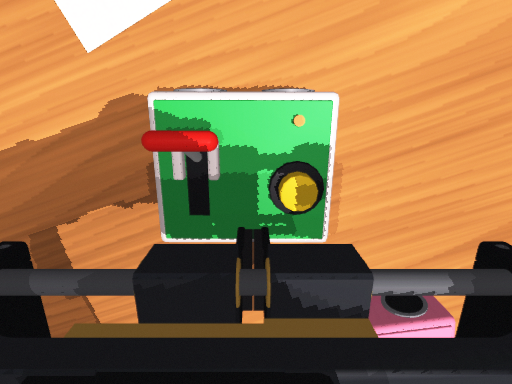

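The wrist view shows the green breaker square on, with its lever up at (180,140) and its button at (298,191). The button's measured position agrees with the earlier one to 3 mm. I'll centre over it and go down to just above.

```bash
python3 -m handwheel '[[1.2,1.6,0,0,0],[1,1.5,0,0,0],[0,0,1.5,0,0],[0,0,1,0,0],[0,0,0,0,0],[0,0,0,0,0]]'
python3 -c "from h import *; where()"
```

```text
time_s: 3.28
tcp_pos: [0.5144, -0.1984, 0.1572]
ee_rot: [[0.944, -0.33, -0.0], [-0.33, -0.944, -0.0], [-0.0, 0.0, -1.0]]
wrist_force: [0.3, -0.3, -0.4]
gripper_width: 0.006
t 3.27 yaw -19.24 F [ 0.3 -0.3 -0.4] w 0.01
button-tip cm tool axes [-0.02 -0.08  0.92]
down-gp cm tool axes [-2.62 -7.58  1.72]
up-gp cm tool axes [ 4.08 -7.57  0.02]
```

```bash
python3 -m handwheel '[[0,0,0.7,0,0],[0,0,0.4,0,0],[0,0,0.3,0,0],[0,0,0.2,0,0],[0,0,0,0,0],[0,0,0,0,0]]'
python3 - <<'E'
from h import *
where(); im,p=snap('scene','sc2')
m=mask(im,(0,150,100),(8,255,255),(165,140,230,205)); u=cen(big(m)); print(u)
E
```

```text
time_s: 4.03
tcp_pos: [0.5144, -0.1985, 0.1414]
ee_rot: [[0.944, -0.33, 0.0], [-0.33, -0.944, 0.0], [0.0, -0.0, -1.0]]
wrist_force: [-0.5, 3.2, 4.3]
gripper_width: 0.006
t 4.03 yaw -19.28 F [-0.5  3.2  4.3] w 0.01
button-tip cm tool axes [-0.02 -0.08 -0.66]
down-gp cm tool axes [-2.62 -7.58  0.15]
up-gp cm tool axes [ 4.08 -7.58 -1.55]
(211.71153846153845, 163.73076923076923)
```

The force is 4.3 N and the crossbar has moved in the scene view from (185,164) to (212,164), so the lever has dropped. Now I press fully down.

```bash
python3 -m handwheel '[[0,0,0.15,0,0],[0,0,0.1,0,0],[0,0,0,0,0]]'
python3 -c "from h import *; where()"
```

```text
time_s: 4.45
tcp_pos: [0.5144, -0.1985, 0.14]
ee_rot: [[0.944, -0.33, 0.0], [-0.33, -0.944, -0.0], [0.0, 0.0, -1.0]]
wrist_force: [-3.4, 4.8, 11.7]
gripper_width: 0.005
t 4.45 yaw -19.25 F [-3.4  4.8 11.7] w 0.0
button-tip cm tool axes [-0.03 -0.08 -0.8 ]
down-gp cm tool axes [-2.62 -7.59 -0.  ]
up-gp cm tool axes [ 4.08 -7.58 -1.7 ]
```

The button is fully down: 8.0 mm of travel at 11.7 N, past its stop. I'll release it, lift, move over the dropped crossbar, open the jaws to about 60 mm and look.

```bash
python3 -m handwheel '[[0,0,-2,0,0],[0,0,-4,0,0],[0,0,-3,0,0.7],[-3,-2.5,0,0,0.7],[-3.6,-2.5,0,0,0.7],[-2,-2.5,0,0,0.7],[0,0,0,0,0.7],[0,0,0,0,0.7]]'
python3 - <<'E'
from h import *
where(); im,p=snap('wrist','w2')
c=big(mask(im,(0,150,80),(8,255,255))); u=cen(c); print('wrist bar',u,cv2.boundingRect(c))
im,q=snap('scene','sc3'); c=big(mask(im,(0,150,80),(8,255,255),(165,140,230,205))); v=cen(c); print('scene bar',v)
o1,d1=ray(p,*u);o2,d2=ray(q,*v)
k=np.linalg.lstsq(np.c_[d1,-d2],o2-o1,rcond=None)[0]; a,b=o1+k[0]*d1,o2+k[1]*d2
print(a,b); w=(a+b)/2; print('local',(w[:2]-C)@EX,(w[:2]-C)@EY,w[2])
for i in (onz(p,*u,.089),onz(q,*v,.089)): print('local@89',(i[:2]-C)@EX,(i[:2]-C)@EY)
E
```

```text
time_s: 5.45
tcp_pos: [0.4583, -0.0998, 0.2286]
ee_rot: [[0.944, -0.33, 0.0], [-0.33, -0.944, -0.0], [0.0, 0.0, -1.0]]
wrist_force: [0.1, 0.1, 0.4]
gripper_width: 0.604
t 5.45 yaw -19.27 F [0.1 0.1 0.4] w 0.6
button-tip cm tool axes [8.53 7.38 8.06]
down-gp cm tool axes [ 5.93 -0.12  8.86]
up-gp cm tool axes [12.63 -0.12  7.16]
wrist bar (254.192263145703, 134.00046328468844) (227, 127, 55, 15)
scene bar (213.01298701298703, 164.22943722943722)
[ 0.51420821 -0.1211075   0.08630107] [ 0.51518265 -0.12138126  0.08620315]
local -0.03501239315170473 0.03219272215840751 0.08625210733867918
local@89 -0.035256560907894294 0.03217231633673714
local@89 -0.03439711548035146 0.034776784761171305
```

View pics/w2.png

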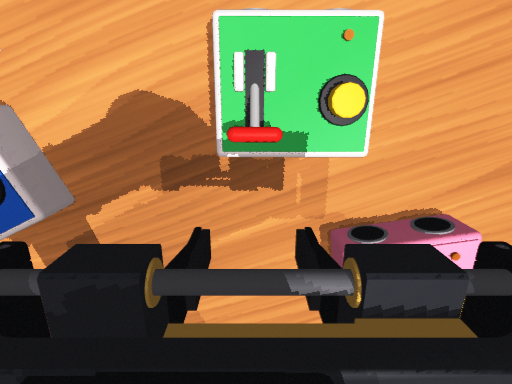

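The wrist view shows the lever dropped, with its crossbar at (254,134), and the button out at (347,100). The bar is at case (-35, 33, 88) mm, as it should be. I'll straddle the bar ends, stopping just above first.

```bash
python3 -m handwheel '[[3,0,0,0,0.7],[2.9,0,1,0,0.7],[0,0,2,0,0.7],[0,0,2,0,0.7],[0,0,2,0,0.7],[0,0,1.7,0,0.7],[0,0,0,0,0.7],[0,0,0,0,0.7]]'
python3 - <<'E'
from h import *
where(); im,p=snap('wrist','w3')
E
```

```text
time_s: 6.55
tcp_pos: [0.5142, -0.1195, 0.1421]
ee_rot: [[0.944, -0.331, 0.001], [-0.331, -0.944, -0.0], [0.001, -0.0, -1.0]]
wrist_force: [-0.5, 1.1, 0.3]
gripper_width: 0.702
t 6.55 yaw -19.31 F [-0.5  1.1  0.3] w 0.7
button-tip cm tool axes [ 2.6   7.37 -0.58]
down-gp cm tool axes [ 0.   -0.13  0.21]
up-gp cm tool axes [ 6.7  -0.13 -1.48]
```

View pics/w3.png

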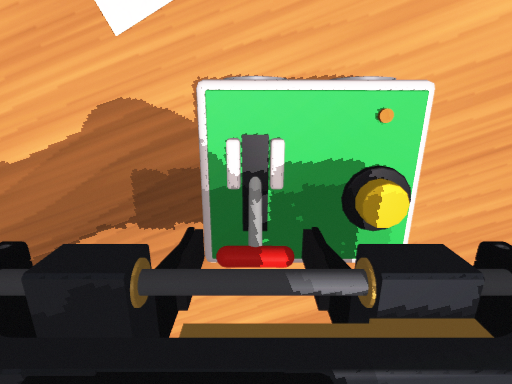

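The bar (216–294, row 257) lies centred between the two fingers. I'll close on its ends.

```bash
python3 -m handwheel '[[0,0,0.1,0,0.5],[0,0,0,0,0.4],[0,0,0,0,0.4],[0,0,0,0,0.4]]'
python3 - <<'E'
from h import *
where()
r=.06; a=np.arange(1.22,-0.08,-.1); a=np.append(a,-.03)
P=np.c_[.010+r*np.sin(.35-a), .05+r*np.cos(.35-a)]; print(np.round(100*P[0],2),np.round(100*np.diff(P,axis=0),2))
E
```

```text
time_s: 7.1
tcp_pos: [0.5132, -0.1199, 0.1412]
ee_rot: [[0.944, -0.329, -0.001], [-0.329, -0.944, -0.002], [-0.0, 0.002, -1.0]]
wrist_force: [-0.3, -6.4, 0.8]
gripper_width: 0.475
t 7.1 yaw -19.23 F [-0.3 -6.4  0.8] w 0.48
button-tip cm tool axes [ 2.67  7.29 -0.67]
down-gp cm tool axes [ 0.08 -0.22  0.12]
up-gp cm tool axes [ 6.78 -0.2  -1.59]
[-3.59  8.87] [[ 0.41  0.44]
 [ 0.45  0.4 ]
 [ 0.49  0.35]
 [ 0.52  0.3 ]
 [ 0.55  0.24]
 [ 0.57  0.19]
 [ 0.59  0.13]
 [ 0.6   0.07]
 [ 0.6   0.01]
 [ 0.6  -0.05]
 [ 0.59 -0.11]
 [ 0.58 -0.17]
 [ 0.28 -0.1 ]]
```

It's gripped at 41 mm opening, on the 44 mm bar. Now the first half of the arc, with a small sideways correction for the -6 N in y.

```bash
python3 -m handwheel '[[0.4,0.15,-0.45,0,0.4],[0.45,0,-0.4,0,0.4],[0.5,0,-0.35,0,0.4],[0.5,0,-0.3,0,0.4],[0.55,0,-0.25,0,0.4],[0.55,0,-0.2,0,0.4],[0,0,0,0,0.4]]'
python3 - <<'E'
from h import *
where(); im,p=snap('scene','sc4'); c=big(mask(im,(0,150,80),(8,255,255),(165,140,230,205))); print(cen(c),cv2.contourArea(c))
E
```

```text
time_s: 7.98
tcp_pos: [0.5415, -0.1303, 0.1604]
ee_rot: [[0.944, -0.33, 0.0], [-0.33, -0.944, -0.0], [0.001, 0.0, -1.0]]
wrist_force: [-2.3, -0.3, 0.7]
gripper_width: 0.478
t 7.97 yaw -19.28 F [-2.3 -0.3  0.7] w 0.48
button-tip cm tool axes [-0.33  7.24  1.24]
down-gp cm tool axes [-2.93 -0.26  2.04]
up-gp cm tool axes [ 3.77 -0.25  0.34]Traceback (most recent call last):
  File "<stdin>", line 2, in <module>
  File "h.py", line 15, in big
    c=max(cv2.findContours(m,cv2.RETR_EXTERNAL,cv2.CHAIN_APPROX_NONE)[0],key=cv2.contourArea); return c
ValueError: max() iterable argument is empty
```

Forces are low and the grip is holding; the bar is hidden behind the gripper in the scene view. Second half of the arc, with a slight over-push at the end.

```bash
python3 -m handwheel '[[0.6,0,-0.13,0,0.4],[0.6,0,-0.07,0,0.4],[0.6,0,0,0,0.4],[0.6,0,0.05,0,0.4],[0.6,0,0.1,0,0.4],[0.55,0,0.17,0,0.4],[0.35,0,0.15,0,0.4],[0,0,0,0,0.4]]'
python3 - <<'E'
from h import *
where(); snap('wrist','w4')
E
```

```text
time_s: 9.02
tcp_pos: [0.5788, -0.1434, 0.1581]
ee_rot: [[0.944, -0.33, 0.002], [-0.33, -0.944, -0.001], [0.002, -0.0, -1.0]]
wrist_force: [0.3, -3.2, 4.7]
gripper_width: 0.479
t 9.03 yaw -19.26 F [ 0.3 -3.2  4.7] w 0.48
button-tip cm tool axes [-4.3   7.25  1.  ]
down-gp cm tool axes [-6.89 -0.25  1.79]
up-gp cm tool axes [-0.19 -0.25  0.11]
```

View pics/w4.png

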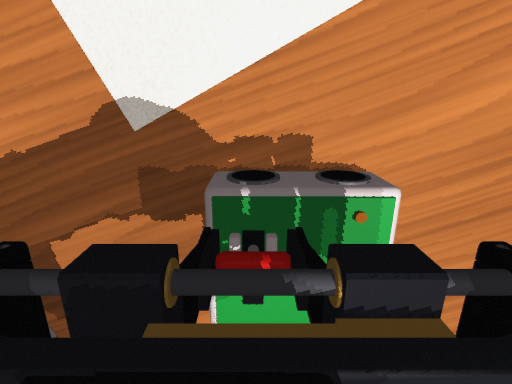

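The wrist view shows the crossbar at (253,262) between the fingers, with the lever forward. It sits at the "up" position to 2 mm and pushes back with 4.7 N, so it is at its stop. I'll open, raise straight up, back away and check.

```bash
python3 -m handwheel '[[0,0,0,0,0.7],[0,0,0,0,0.7],[0,0,0,0,0.7],[0,0,-1.5,0,0.7],[0,0,-4,0,0.7],[0,0,-4,0,0.7],[-4,0,-3,0,0.7],[-5,0,0,0,0.7],[0,0,0,0,0.7],[0,0,0,0,0.7]]'
python3 - <<'E'
from h import *
where(); im,p=snap('wrist','w5')
c=big(mask(im,(0,150,80),(8,255,255))); u=cen(c); print('wrist bar',u)
im,q=snap('scene','sc5'); c=big(mask(im,(0,150,100),(8,255,255),(165,140,230,205))); v=cen(c); print('scene bar',v)
for i in (onz(p,*u,.106),onz(q,*v,.106)): print('local@106',(i[:2]-C)@EX,(i[:2]-C)@EY)
a=cv2.imread('pics/sc1.png')
for n,R in (('blue',(225,265,310,325)),):
    for k in (a[:,:,::-1].copy(),im): print(n,cen(big(mask(k,(0,150,80),(8,255,255),R))))
E
```

```text
time_s: 10.32
tcp_pos: [0.4933, -0.1132, 0.2838]
ee_rot: [[0.944, -0.33, 0.003], [-0.33, -0.944, -0.0], [0.002, -0.001, -1.0]]
wrist_force: [-0.7, 0.2, 0.3]
gripper_width: 0.697
t 10.32 yaw -19.25 F [-0.7  0.2  0.3] w 0.7
button-tip cm tool axes [ 4.73  7.29 13.58]
down-gp cm tool axes [ 2.14 -0.21 14.38]
up-gp cm tool axes [ 8.84 -0.2  12.7 ]
wrist bar (252.93350097792677, 96.90388376641519)
scene bar (185.22222222222223, 163.70833333333334)
local@106 0.031245449129311945 0.032395237115712204
local@106 0.03176884482942207 0.03308387210430861
blue (264.14320987654315, 280.9925925925926)
blue (263.94736842105266, 280.7938596491228)
```

View pics/sc5.png

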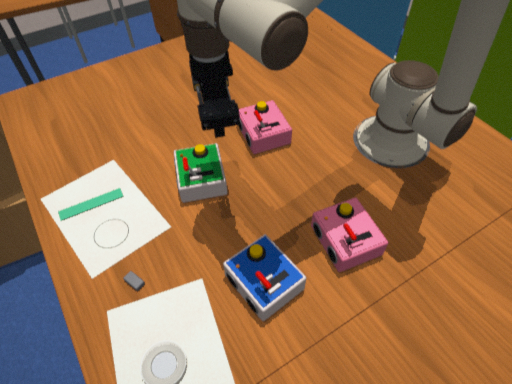

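The scene view shows the green lever's bar back at (185.2,163.7), the same pixel as at the start, at case x 31 mm. The blue lever is unmoved at (264,281), and the gripper is clear. Handing in.

```bash
python3 -c "
from station import job; print(job.finish_job())"
```

```text
the job is handed in; nothing more can be done
None
```

The green breaker has had its trip test, and I handed the job in with about 10 s on the clock.

- **Button:** I pressed it 8.0 mm down, to its stop, at 11.7 N. The lever dropped, and I then released the button; it was seen back out.
- **Lever:** I gripped the crossbar by its ends and led it up its arc to the stop, then let go and backed clear.
- **Last checks:** the green crossbar is at case x 31 mm in two views, as it should be when up, and in the scene view it is at its starting pixel. The blue lever is within 0.2 pixel of where it started. The wrist force is near zero with the gripper clear.
- **Small disagreements:** my views put the crossbar 2–3 mm off its nominal sideways position, and the gripper read about 41 mm on the 44 mm bar. Neither mattered. One scene check partway up the arc failed because the gripper hid the bar.

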